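Blank off the trim extractor's port with a clamp cap

TASK

Close off the unused port of the blue trim extractor: slide the clamp cap over the barbed stub, past its sprung barbs, until it is fully home against the collar. Then turn the cap's crank screw clockwise until the band is snug on the stub, neither loose nor forced, and let go. Press gently and leave the other things on the table alone.

Things in the scene. Friction and masses are not known exactly. Their poses are not given: they have to be found in the camera images.
- cap: Loose grey blanking cap with a steel worm-drive band, about 0.25 kg, standing on its flat foot. Origin: centre of its round bore (42 mm wide, 50 deep) at the mouth, 34 mm above the foot's underside; x points out of the mouth along the bore, z up. 54 mm across, closed end at x = -54 mm. Foot: y = -24 to 60. Fin on top at y = 0; screw housing at y = 32 to 60, up to z = 26 mm, crank above it.
- fin_grip (a point): Point to grip on the cap's fin, at (-24, 0, 48) mm in the cap's frame, same axes as cap. The fin is 12 mm thick (y), 36 mm long (x), its top 9 mm above this point; it joins the round body 21 mm below it. 25 mm free on both sides.
- screw_axis (a point): On the cap's upright worm screw, at (-14, 46, 63.5) mm in the cap's frame, level with handle_grip. The crank turns about it, clockwise from above to tighten. Running free takes 5 to 6 N at the handle (the cap rocks a little first); after 0.5 to 2 rad (slack varies) the push starts to rise, 10 to 15 N per rad: 4 to 5 N above free running is snug, 7 N above is too much.
- handle_grip (a point): Point to grip on the crank's upright black handle: a sleeve 12 mm across, 40 mm tall (23 mm below to 17 mm above this point), that spins freely on its pin 30 mm from screw_axis, so it is carried round without turning the gripper. It starts towards the cap's closed end and swings round the cap's outer (+y) side, towards the collar.
- shoe: Small steel shoe, 12 x 12 mm, hidden in the cap's foot under the bore, 11 mm behind the mouth. Origin: centre of its top face. The screw lifts it 6 mm per rad against the underside of the stub, which tightens the band.
- stub_home (a point): Root of the stub, on its axis at the collar's face: where the cap's origin comes to lie when home. Axes as stub.
- stub: Fixed aluminium stub, 40 mm across, level, 80 mm above the table. Origin on its axis at the collar's face; x points from tip to extractor, the way the cap is pushed (the fitted cap's axes lie as the stub's), z up. Straight to x = -36 mm, then tapering to 28 mm across at the tip, x = -47. A sprung barb on each side (y), x = -30 to -17, up to 3.4 mm proud, sloped towards the tip.
- collar: Fixed aluminium collar, 62 mm across, behind the stub: its flat face, through its origin, stops the cap's mouth. Axes as stub. Pushing the cap on takes about 10 N over the barbs, a few N once they click into its windows (last 4 mm), then the collar is a hard stop: 8 N there is ample. A ledge lies 3.5 mm under the fitted cap's foot.
- extractor: Fixed blue metal housing, 200 (x) x 250 (y) mm, its top 103 mm above the table; its front stands 14 mm behind the collar's face. Origin on the table under the collar's face; axes as stub.
- screwdriver: Bystander: loose screwdriver lying on the table, origin near its middle.
- oil: Bystander: small bottle, 52 mm across, 130 mm tall, standing; origin at its underside.
- cutting_stick: Bystander: loose white plastic bar, 220 x 12 x 12 mm, lying flat; origin at the centre of its underside.
Things that resemble listed ones, but are neither listed nor needed, are in the scene too. Of the things like the cap, leave any that is green or yellow; of the rest the smaller one is meant.

How it is judged:
By the outcome, as a careful person would: the job done as asked, in the order asked, and still so for the second after the job is handed in, with the robot touching nothing.
It also fails if it takes over 64 s, if anything falls off the work surface, if the arm or the gripper's body presses on something with over 40 N, if the wrist force passes 120 N, or if a joint passes its speed limit or range.

ROBOT

A 6-joint arm with a two-finger parallel gripper is mounted at the origin on the work surface. World frame = base frame: x ahead of the robot, y to its left, z up, the work surface at z = 0. Lengths are in m, angles in rad, forces in N, time in s.
With the tool pointing down it reaches from about 0.35 to 0.85 m from the base axis. Payload 8.1 kg.
Tool frame: the origin (TCP) lies at the very end of the fingers, on their centre line; the grasp point (between the pads) lies manip.hold_point_z behind it (manip.hold_point_z is the distance from the TCP to the grasp point, in m); z points along the fingers, y is the line along which they close (so a half turn about z gives the same grasp; the last joint's range is limited). The gripper opens to 93 mm and grips with 3 to 60 N. Pads are 15 mm wide; open, the fingers measure 128 mm over their backs; the gripper's body (75 mm by 188 mm) begins 65 mm behind the grasp point.
Start: joints at [-1.418, 0.13, 1.488, -0, 1.523, -0.085], TCP at [0.141, -0.583, 0.219] pointing down, gripper open.
Joint ranges: [-2.96, 2.96], [-0.89, 2.26], [0.02, 2.5], [-1.34, 4.48], [0, 2.73], [-2.66, 2.66]. Speed limits (rad/s): [2.39, 2.39, 2.79, 3.14, 3.14, 3.14].

INTERFACE

Orientations are given as a rotation vector (axis times angle).
In Python, from plant import sensors, optics, workorder, finder, manip gives the robot as it stands. The module is installed in compiled form; this text tells all that it offers.
- The arm moves only by the tool move_arm, never from a script. Its argument "increments" is a list of rows, each a list of 7 numbers: the turn, a rotation vector about the world's x, y, z in rad, then the shift along the world's x, y, z in cm, then the finger opening in cm, from 0 to 9.3. A call has 1 to 10 rows; each row shifts and turns the commanded pose from where the row before left it; what a row does not reach is not made up. A row lasts 1/10 s, in which the tool goes at most 50 mm and 8.59 degrees, less where a joint would pass 70% of its speed; a pose out of reach is approached as far as the arm can. A call is refused whole if a number of a shift passes 5 or a number of a turn 0.15, either way. A call with a gripper value outside its range is refused whole. The fingers move at their own pace and stop on an object; "newtons" is the grip in N (left out, the last holds). Time passes only in rows, so rows that do not move let the fingers close. It gives the time, the measured TCP pose, the force, the opening and the grip force at its end, in the units of the state.
- sensors.read_state(): the state, without advancing time (a new reading comes with each control period).
- optics.capture(name): name is "side" or "top"; returns the picture (400x640x3 uint8, red, green, blue); there is no depth.
- optics.camera_model(name): a dict with "mtx" (3x3 intrinsics, pixels), "rvec" (rotation vector, rad) and "tvec" (3), from world to camera coordinates, as OpenCV has them. Camera axes: x right, y down, z forward; pixel columns grow to the right and rows downward; lengths in m; the calibration is good to about 2 mm. A picture is of the moment at which its call begins. camera_model takes no time and is no camera call.
- workorder.finish_job(): hands the job in; it is judged then, once.
Trained networks look in the newest picture that a camera, given by its name, has taken for a name from the list of things; names that differ only in an ending like _2 or _b are one class to them, and where a whole thing is asked for, a point or a joint stands for the part that bears it (a point fixed in the world has none). Each returns a list of dicts, best first, with "score" (0 to 1); they miss things now and then, are a little off and sometimes report something else, mostly with a low value. They report only what shows in the picture. A call takes as long as a camera call. They do not tell look-alikes from the thing itself.
- finder.search_frame(name, camera): "extent" ([left, top, right, bottom] as shares, 0 to 1, of the picture: columns of its width, rows of its height, round what is visible of it).
The state is a dict: "t": time; "q": joint angles; "qd": joint speeds; "joint_efforts": joint torques, N m; "eef_pos": TCP position; "tcp_rot": TCP orientation; "force": force on the tool from outside, world axes, zero at the start; "torque": the same for the moment, N m; "opening": finger opening in m; "gripper_force": force on a finger pad.
Only numpy, scipy, OpenCV 4.12 (cv2) and the standard library are available. Lean on these libraries where they do the work, as an engineer would, in place of code of your own. Each camera call takes 0.05 s, during which the arm holds its last target. There are 200 camera calls.

## Working session

There is one attempt and no reset: what is moved stays moved. The work goes in short steps, Python scripts to look and compute and a tool call to move; the robot and the scene stay as the last step left them, time stands still between calls to the robot, and variables do not carry over. Pictures are saved under pics/ and viewed, at most 10 in all, crops included, and the job is handed in when it is done.

Besides the shell and the picture viewer there is one more tool, called after "Call:" by a JSON object that holds its "op" and its "data". move_arm: Moves the arm, as the interface text tells. Its arguments: {"type":"object","properties":{"increments":{"type":"array"},"newtons":{"type":"number"}},"required":["increments"]}

```bash
mkdir -p pics; python3 - <<'E'
from plant import sensors, optics, workorder, finder, manip
import cv2,numpy as np
for c in("top","side"):
    im=optics.capture(c); cv2.imwrite(f"pics/{c}0.png",im[:,:,::-1])
    m=optics.camera_model(c); R=cv2.Rodrigues(np.array(m["rvec"]))[0]
    print(c,np.round(m["mtx"],1).tolist(),"campos",(-R.T@np.array(m["tvec"]).ravel()).round(3),R.round(2).tolist())
    for n in("cap","stub","collar","extractor","handle_grip","oil"):
        print(n,[(round(d["score"],2),(np.array(d["extent"])*[640,400,640,400]).round().astype(int).tolist()) for d in finder.search_frame(n,c)[:5]])
s=sensors.read_state();print(manip.hold_point_z,s)
E
```

```text
top [[394.9, 0.0, 326.5], [0.0, 394.9, 200.3], [0.0, 0.0, 1.0]] campos [ 0.428 -0.118  0.897] [[-0.03, -1.0, -0.0], [-0.98, 0.03, -0.19], [0.19, -0.0, -0.98]]
cap [(0.76, [376, 107, 419, 176]), (0.74, [284, 99, 327, 139]), (0.66, [315, 204, 369, 234]), (0.55, [290, 250, 341, 323])]
stub [(0.87, [192, 169, 209, 191]), (0.74, [319, 204, 366, 233])]
collar [(0.78, [186, 191, 214, 199]), (0.29, [190, 170, 210, 193])]
extractor [(0.97, [133, 171, 266, 302])]
handle_grip [(0.71, [401, 152, 414, 164]), (0.64, [282, 116, 291, 126]), (0.55, [343, 119, 352, 206]), (0.43, [363, 211, 366, 216])]
oil [(0.95, [420, 193, 455, 221]), (0.65, [318, 203, 366, 235])]
side [[371.1, 0.0, 319.5], [0.0, 371.1, 201.1], [0.0, 0.0, 1.0]] campos [ 0.538 -0.639  0.552] [[0.99, -0.1, 0.01], [-0.06, -0.63, -0.78], [0.08, 0.77, -0.63]]
cap [(0.85, [287, 224, 317, 282]), (0.76, [187, 185, 260, 270]), (0.71, [365, 255, 448, 333]), (0.57, [388, 174, 431, 250])]
stub [(0.64, [313, 144, 332, 157])]
collar []
extractor [(0.7, [218, 120, 336, 209])]
handle_grip [(0.78, [245, 185, 256, 211]), (0.69, [369, 256, 383, 287]), (0.64, [297, 235, 305, 255]), (0.51, [216, 121, 338, 210]), (0.48, [393, 179, 399, 198])]
oil [(0.72, [303, 313, 342, 387])]
0.0188 {'t': 0.7, 'q': array([-1.41840403e+00,  1.30375481e-01,  1.48817509e+00,  3.50498178e-06,
        1.52298945e+00, -8.54056615e-02]), 'qd': array([ 6.69577343e-04,  7.02088306e-04, -5.75131869e-07, -9.83505767e-04,
       -3.78445752e-04, -1.12513498e-03]), 'joint_efforts': array([ 1.19588585e-03, -5.59585512e+01, -4.91952109e+01,  7.68950419e-02,
        2.24218075e-02, -1.11284933e-05]), 'eef_pos': array([ 0.14136099, -0.58313285,  0.21866357]), 'tcp_rot': array([3.11936042e+00, 3.72646198e-01, 8.26460042e-06]), 'force': array([ 0.68955409,  0.02901431, -0.61828921]), 'torque': array([-0.03366201, -0.0077795 , -0.00259416]), 'gripper_force': 0.0, 'opening': 0.09291311563773078}
```

```bash
python3 - <<'E'
import cv2,numpy as np
a=cv2.imread("pics/top0.png")[80:340,120:480]; b=cv2.imread("pics/side0.png")[100:400,170:470]
a=cv2.resize(a,None,fx=2.2,fy=2.2,interpolation=cv2.INTER_CUBIC);b=cv2.resize(b,None,fx=2,fy=2,interpolation=cv2.INTER_CUBIC)
cv2.imwrite("pics/a.png",a);cv2.imwrite("pics/b.png",b)
E
```

```text
(no output)
```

View pics/a.png

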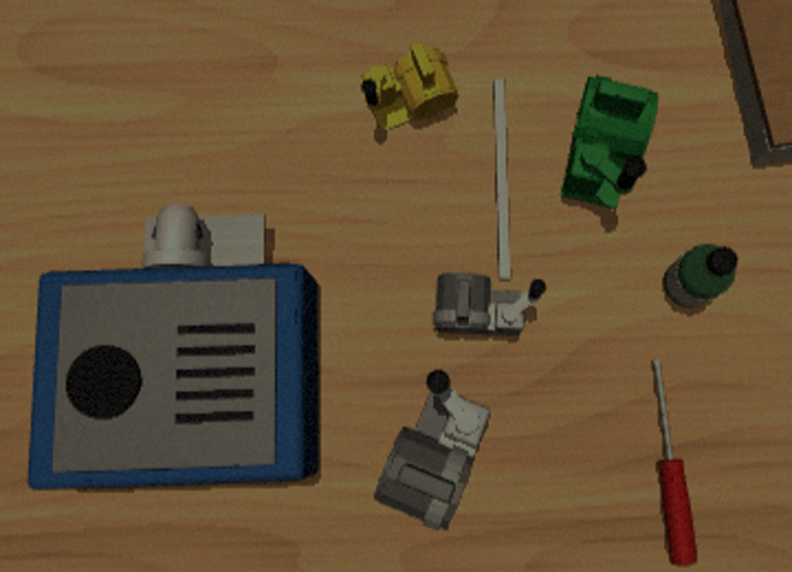

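View pics/b.png

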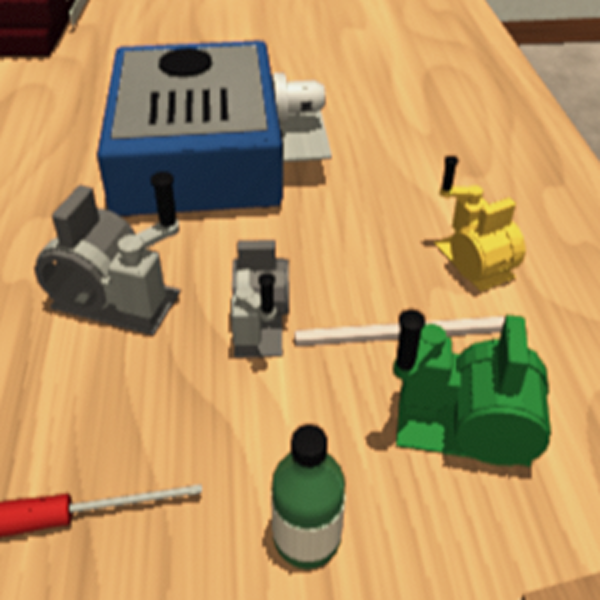

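Candidates in the top picture are yellow (304,119), green (397,141), small grey (340,218) and large grey (315,287). The description rules out green and yellow and asks for the smaller one, so the small grey cap at (340,218). Next, a close crop of it and of the stub.

```bash
cat > h.py <<'E'
import cv2,numpy as np
from plant import sensors, optics, workorder, finder, manip
def proj(P,c):
    m=optics.camera_model(c); return cv2.projectPoints(np.array(P,float).reshape(-1,3),np.array(m["rvec"],float),np.array(m["tvec"],float),np.array(m["mtx"],float),None)[0].reshape(-1,2)
def ray(uv,c,z):
    m=optics.camera_model(c);R=cv2.Rodrigues(np.array(m["rvec"],float))[0];C=-R.T@np.array(m["tvec"],float).ravel()
    d=R.T@np.linalg.inv(np.array(m["mtx"]))@np.array([uv[0],uv[1],1.]);return C+d*(z-C[2])/d[2]
def crop(im,x0,y0,w,h,W,H,step=10):
    o=cv2.resize(im[y0:y0+h,x0:x0+w],(W,H),interpolation=cv2.INTER_CUBIC)
    o=np.clip(o.astype(float)*1.5,0,255).astype(np.uint8).copy()
    for x in range((x0//step+1)*step,x0+w,step): cv2.line(o,(int((x-x0)*W/w),0),(int((x-x0)*W/w),6),(0,0,255),1);cv2.putText(o,str(x),(int((x-x0)*W/w)-10,18),0,.35,(0,0,255))
    for y in range((y0//step+1)*step,y0+h,step): cv2.line(o,(0,int((y-y0)*H/h)),(6,int((y-y0)*H/h)),(0,0,255),1);cv2.putText(o,str(y),(8,int((y-y0)*H/h)+4),0,.35,(0,0,255))
    return o
def pose(x,y,yaw,z): return np.array([x,y,z]),np.array([[np.cos(yaw),-np.sin(yaw),0],[np.sin(yaw),np.cos(yaw),0],[0,0,1]])
E
python3 - <<'E'
from h import *
t=cv2.imread("pics/top0.png");s=cv2.imread("pics/side0.png")
g=np.vstack([np.hstack([crop(t,312,198,64,48,400,300),crop(s,270,216,80,60,400,300)]),np.hstack([crop(t,172,162,72,54,400,300),crop(s,280,130,64,48,400,300)])])
cv2.imwrite("pics/c.png",g)
for p in((340,218,"top",.06),(200,190,"top",.1),(200,170,"top",.09)):print(ray(p[:2],p[2],p[3]).round(3))
E
```

```text
[ 0.549 -0.148  0.06 ]
[0.61  0.141 0.1  ]
[0.656 0.145 0.09 ]
```

View pics/c.png

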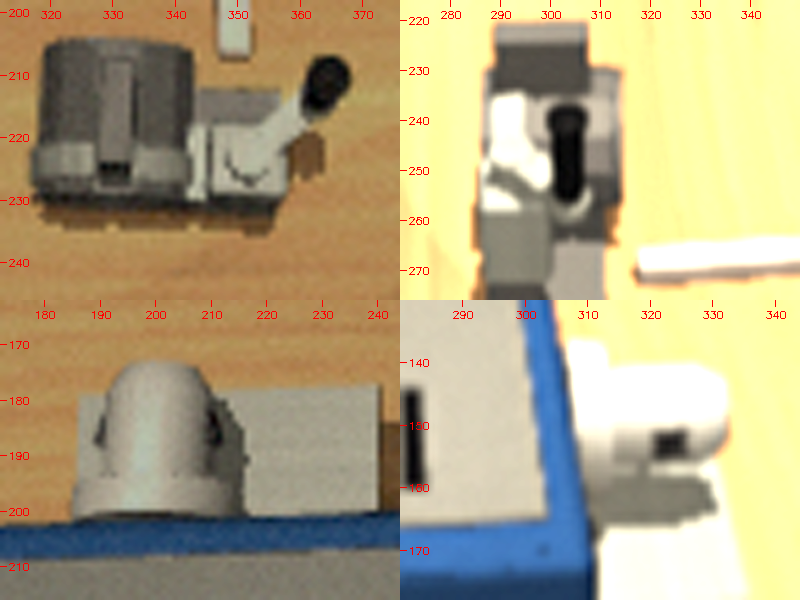

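Small grey cap confirmed: mouth faces down in the image, like the stub's collar, with fin top at (328–333, 207–224). Stub axis is near column 200 and the tip near row 173. Now to fit both.

```bash
python3 - <<'E'
from h import *
from scipy.optimize import least_squares
# cap
fin=np.array([[-42,6,57],[-42,-6,57],[-6,6,57],[-6,-6,57]])/1000.
T=np.array([[333,207.1],[328,207.1],[333,223.9],[327.7,223.9]])
S=np.array([[307.4,224.6],[307.4,220.8],[289,224.6],[289,220.8]])
def f(p,which="ts"):
    o,R=pose(*p,.034);W=fin@R.T+o;r=[]
    if "t" in which:r.append(proj(W,"top")-T)
    if "s" in which:r.append(proj(W,"side")-S)
    return np.concatenate(r).ravel()
for w in("ts","t","s"):
    r=least_squares(f,[.55,-.148,np.pi],args=(w,),x_scale=[.01,.01,.1]);print(w,r.x.round(4),r.fun.round(1))
    if w=="ts":
        o,R=pose(*r.x,.034);print("fin_grip",(o+R@[-.024,0,.048]).round(4),"axis",(o+R@[-.014,.046,.0635]).round(4))
for z,a in((.1145,(364.8,209.7)),):print("handle top",ray(a,"top",z).round(4))
print([ray(p,"top",.103).round(4) for p in((140.5,202.7),(256.4,200.5),(135,300.9),(251.8,298.2),(172,201.6),(244,200.5))])
print("axis pts",[ray(p,"top",.08).round(4) for p in((200.4,198),(200.5,185),(200.5,175))],"tip top",ray((200.5,173.2),"top",.094).round(4))
# side: stub silhouettes: 
k=6.25
for X,Y,z in((725,430,.08),(720,375,.094),(610,340,.111)):
    print(X,ray((280+(X-400)/k,130+(Y-300)/k),"side",z).round(4))
E
```

```text
ts [ 0.528  -0.1275  3.0811] [ 1.3 -0.9  0.5 -1.1  0.8 -0.5  0.3 -0.6 -0.1 -0.9 -0.2 -1.5 -1.4 -0.5
 -1.2 -1. ]
fin_grip [ 0.552  -0.1289  0.082 ] axis [ 0.5392 -0.1742  0.0975]
t [ 0.5264 -0.1264  3.1023] [ 0.4 -0.2 -0.4 -0.3  0.3  0.3 -0.3  0.2]
s [ 0.5292 -0.1294  3.0478] [ 0.5  0.2  0.6 -0.3 -0.8  0.3 -0.4 -0.3]
handle top [ 0.5564 -0.1964  0.1145]
[array([0.5866, 0.2608, 0.103 ]), array([0.5841, 0.0234, 0.103 ]), array([0.3912, 0.26  , 0.103 ]), array([0.3897, 0.0317, 0.103 ]), array([0.587 , 0.1964, 0.103 ]), array([0.5848, 0.0488, 0.103 ])]
axis pts [array([0.5975, 0.1458, 0.08  ]), array([0.6257, 0.1465, 0.08  ]), array([0.6476, 0.1471, 0.08  ])] tip top [0.6478 0.1427 0.094 ]
725 [0.6504 0.1313 0.08  ]
720 [0.6505 0.1494 0.094 ]
610 [0.6075 0.1506 0.111 ]
```

Call:
{"op": "move_arm", "data": {"increments": [[0,0,-0.029,3,3.3,0,9.3],[0,0,-0.029,3,3.3,0,9.3],[0,0,-0.029,3,3.3,0,9.3],[0,0,-0.029,3,3.3,0,9.3],[0,0,-0.029,3,3.3,0,9.3],[0,0,-0.029,3,3.3,0,9.3],[0,0,-0.029,3,3.3,0,7],[0,0,-0.029,3,3.3,0,5],[0,0,-0.029,3,3.3,0,3],[0,0,-0.028,3,3.3,0,2.7]]}}

```text
t: 1.7
eef_pos: [0.4424, -0.2516, 0.2189]
tcp_rot: [3.14, -0.082, 0.001]
force: [1.2, -0.8, -0.5]
opening: 0.0655
gripper_force: 0.0
```

Call:
{"op": "move_arm", "data": {"increments": [[0,0,0,2.7,3.1,0,2.7],[0,0,0,2.7,3.1,0,2.7],[0,0,0,2.7,3.1,0,2.7],[0,0,0,2,2.4,-3,2.7],[0,0,0,1,0.7,-3,2.7],[0,0,0,0,0,0,2.7],[0,0,0,0,0,0,2.7]]}}

```text
t: 2.4
eef_pos: [0.5517, -0.129, 0.1584]
tcp_rot: [-3.14, 0.079, 0.003]
force: [0.5, -1.0, 1.1]
opening: 0.0272
gripper_force: 0.0
```

```bash
python3 - <<'E'
from h import *
t=optics.capture("top")[:,:,::-1].copy();s=optics.capture("side")[:,:,::-1].copy()
cv2.imwrite("pics/d.png",np.hstack([crop(t,300,160,100,100,400,400),crop(s,260,165,100,100,400,400)]))
e=sensors.read_state()["eef_pos"];print(proj([e,e-[0,0,.095]],"side").round(1))
E
```

```text
[[296.7 192.2]
 [298.4 232.1]]
```

View pics/d.png

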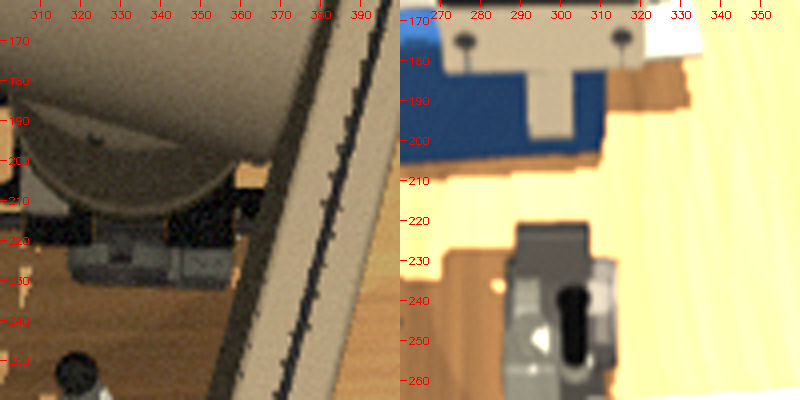

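The side view shows the finger (columns 291–303) centred over the fin (289–307), and nothing is in the way. Descending.

Call:
{"op": "move_arm", "data": {"increments": [[0,0,0,0,0,-2.5,2.7],[0,0,0,0,0,-2.5,2.7],[0,0,0,0,0,-2,2.7],[0,0,0,0,0,-1.5,2.7],[0,0,0,0,0,-1,2.7],[0,0,0,0,0,0,2.7],[0,0,0,0,0,0,2.7]]}}

```text
t: 3.2
eef_pos: [0.5529, -0.1295, 0.0647]
tcp_rot: [3.14, -0.081, 0.002]
force: [-0.2, 0.0, -0.1]
opening: 0.0273
gripper_force: 0.0
```

Call:
{"op": "move_arm", "data": {"increments": [[0,0,0,0,0,0,1],[0,0,0,0,0,0,0.8],[0,0,0,0,0,0,0.8],[0,0,0,0,0,0,0.8],[0,0,0,0,0,0,0.8]], "newtons": 35}}

```text
t: 3.7
eef_pos: [0.5531, -0.129, 0.0647]
tcp_rot: [3.14, -0.08, 0.002]
force: [-1.0, 2.3, 6.1]
opening: 0.0115
gripper_force: 35.0
```

Call:
{"op": "move_arm", "data": {"increments": [[0,0,0,0,0,1,0.8],[0,0,0,0,0,2,0.8],[0,0,0,0,0,2,0.8],[0,0,0,0,0,1,0.8],[0,0,0.01,2,2.3,0,0.8],[0,0,0.01,2.7,3,0,0.8],[0,0,0.01,2.7,3,0,0.8],[0,0,0.01,2.2,2.6,0,0.8],[0,0,0,2.5,3.5,0,0.8],[0,0,0,2.5,3.5,0,0.8]]}}

```text
t: 4.7
eef_pos: [0.6987, 0.0509, 0.1229]
tcp_rot: [3.141, -0.019, -0.002]
force: [-0.0, -0.5, -2.7]
opening: 0.0118
gripper_force: 35.0
```

Call:
{"op": "move_arm", "data": {"increments": [[0,0,0,0,3,0,0.8],[0,0,0,0,3,0,0.8],[0,0,0,0,2.5,0,0.8],[0,0,0,0,1,0,0.8],[0,0,0,0,0,-0.5,0.8],[0,0,0,0,0,-0.5,0.8],[0,0,0,0,0,0,0.8],[0,0,0,0,0,0,0.8]]}}

```text
t: 5.5
eef_pos: [0.6982, 0.1433, 0.1131]
tcp_rot: [3.141, -0.02, -0.002]
force: [0.3, -0.8, -2.4]
opening: 0.0118
gripper_force: 35.0
```

```bash
python3 - <<'E'
from h import *
t=optics.capture("top")[:,:,::-1].copy();s=optics.capture("side")[:,:,::-1].copy()
cv2.imwrite("pics/e.png",np.hstack([crop(t,170,120,80,96,400,480),crop(s,285,100,80,96,400,480)]))
e=sensors.read_state()["eef_pos"];o=e+[-.025,0,-.0307]
print(o,proj([o+[0,-.027,0],o+[0,.027,0],o+[0,0,.027],o+[0,0,-.027]],"top").round(1).tolist(),proj([o+[0,-.027,0],o+[0,0,.027],o+[0,0,-.027]],"side").round(1).tolist())
E
```

```text
[0.67356083 0.14384625 0.08308176] [[214.6, 162.5], [189.3, 163.2], [197.9, 159.2], [205.8, 166.3]] [[342.4, 152.3], [341.2, 136.8], [340.3, 156.0]]
```

View pics/e.png

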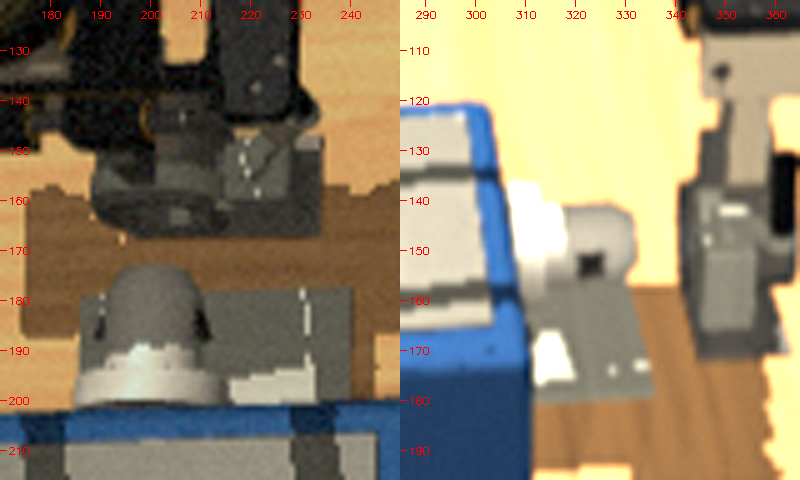

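The mouth (columns 188–213, row 163) is nearly in line with the stub (column 200.5). I'll correct about +1.5 mm in y and −2.4 mm in z, then advance.

Call:
{"op": "move_arm", "data": {"increments": [[0,0,0,0,0.15,-0.24,0.8],[0,0,0,-1,0.01,0,0.8],[0,0,0,-1,0.01,0,0.8],[0,0,0,-0.7,0.01,0,0.8],[0,0,0,-0.5,0.01,0,0.8],[0,0,0,-0.4,0,0,0.8],[0,0,0,0,0,0,0.8]]}}

```text
t: 6.3
eef_pos: [0.6621, 0.1468, 0.1114]
tcp_rot: [-3.141, 0.017, -0.0]
force: [-0.3, 0.8, -2.3]
opening: 0.0119
gripper_force: 35.0
```

```bash
python3 -c "
from plant import *
s=sensors.read_state();print(s['force'],s['torque'],s['eef_pos'])"
```

```text
[-0.32328523  0.80225921 -2.29463527] [ 0.01298804  0.02672127 -0.05172753] [0.66212369 0.14683966 0.11139293]
```

Call:
{"op": "move_arm", "data": {"increments": [[0,0,0,-0.3,0,0,0.8],[0,0,0,-0.3,0,0,0.8],[0,0,0,-0.3,0,0,0.8],[0,0,0,0,0,0,0.8]]}}

```text
t: 6.7
eef_pos: [0.6531, 0.1464, 0.1112]
tcp_rot: [3.141, -0.018, -0.0]
force: [0.0, -1.7, -3.1]
opening: 0.012
gripper_force: 35.0
```

Call:
{"op": "move_arm", "data": {"increments": [[0,0,0,-0.3,-0.06,0,0.8],[0,0,0,-0.3,0,0,0.8],[0,0,0,-0.3,0,0,0.8],[0,0,0,0,0,0,0.8]]}}

```text
t: 7.1
eef_pos: [0.6448, 0.1463, 0.1117]
tcp_rot: [-3.141, 0.018, -0.003]
force: [4.2, -0.3, -4.0]
opening: 0.012
gripper_force: 35.0
```

Call:
{"op": "move_arm", "data": {"increments": [[0,0,0,-0.3,0,0,0.8],[0,0,0,-0.3,0,0,0.8],[0,0,0,0,0,0,0.8]]}}

```text
t: 7.4
eef_pos: [0.6378, 0.1463, 0.1113]
tcp_rot: [-3.141, 0.017, 0.001]
force: [2.1, -0.2, -2.7]
opening: 0.012
gripper_force: 35.0
```

Call:
{"op": "move_arm", "data": {"increments": [[0,0,0,-0.3,0,0,0.8],[0,0,0,-0.3,0,0,0.8],[0,0,0,0,0,0,0.8]]}}

```text
t: 7.7
eef_pos: [0.6316, 0.1463, 0.1111]
tcp_rot: [-3.142, 0.017, 0.002]
force: [1.4, 0.3, -2.1]
opening: 0.012
gripper_force: 35.0
```

Call:
{"op": "move_arm", "data": {"increments": [[0,0,0,-0.2,0,0,0.8],[0,0,0,-0.2,0,0,0.8],[0,0,0,0,0,0,0.8]]}}

```text
t: 8.0
eef_pos: [0.6282, 0.1463, 0.1111]
tcp_rot: [-3.141, 0.017, -0.0]
force: [4.2, -0.1, -5.4]
opening: 0.0115
gripper_force: 35.0
```

Call:
{"op": "move_arm", "data": {"increments": [[0,0,0,-0.2,0,0,0.8],[0,0,0,0,0,0,0.8]]}}

```text
t: 8.2
eef_pos: [0.6278, 0.1463, 0.1114]
tcp_rot: [-3.141, 0.017, -0.005]
force: [10.9, 2.1, -9.2]
opening: 0.0118
gripper_force: 35.0
```

```bash
python3 - <<'E'
from h import *
t=optics.capture("top")[:,:,::-1].copy();s=optics.capture("side")[:,:,::-1].copy()
cv2.imwrite("pics/f.png",np.hstack([crop(t,170,140,80,80,400,400),crop(s,285,110,80,80,400,400)]))
E
```

```text
(no output)
```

View pics/f.png

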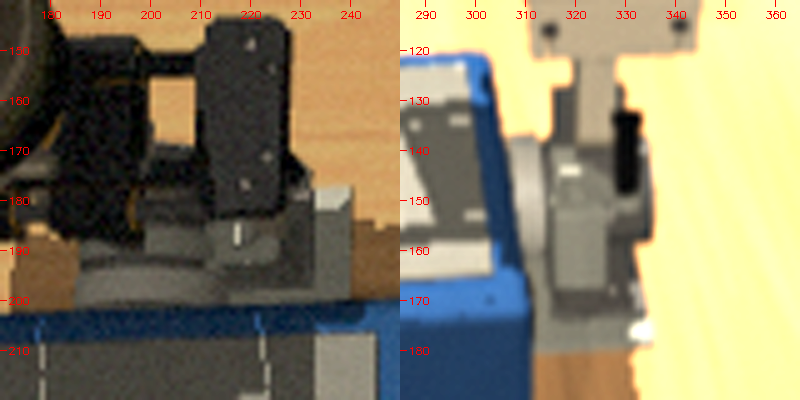

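Cap is seated: its mouth lies against the collar (side column ~314), and the tool stopped dead at 0.628 with the force climbing. Relieve, let go, rise.

Call:
{"op": "move_arm", "data": {"increments": [[0,0,0,0.1,0,0,0.8],[0,0,0,0,0,0,2.6],[0,0,0,0,0,0,2.6],[0,0,0,0,0,0,2.6],[0,0,0,0,0,2,2.6],[0,0,0,0,0,3,2.6],[0,0,0,0,0,3,2.6],[0,0,0,4,0,2,2.6],[0,0,0,5,0,0,2.6],[0,0,0,5,0,0,2.6]]}}

```text
t: 9.3
eef_pos: [0.7666, 0.1464, 0.214]
tcp_rot: [-3.141, 0.017, -0.005]
force: [1.1, -0.2, 0.3]
opening: 0.0263
gripper_force: 0.0
```

```bash
python3 - <<'E'
from h import *
print(sensors.read_state()["eef_pos"])
t=optics.capture("top")[:,:,::-1].copy();
for n in("handle_grip","cap"):print(n,[(round(d["score"],2),(np.array(d["extent"])*[640,400,640,400]).round(1).tolist()) for d in finder.search_frame(n,"top")[:5]])
s=optics.capture("side")[:,:,::-1].copy()
for n in("handle_grip","cap"):print(n,[(round(d["score"],2),(np.array(d["extent"])*[640,400,640,400]).round(1).tolist()) for d in finder.search_frame(n,"side")[:5]])
cv2.imwrite("pics/top2.png",t);cv2.imwrite("pics/side2.png",s)
cv2.imwrite("pics/g.png",np.hstack([crop(t,180,150,64,64,400,400),crop(s,300,110,64,64,400,400)]))
E
```

```text
[0.76660628 0.14637523 0.21403917]
handle_grip [(0.53, [284.1, 115.6, 292.2, 126.4]), (0.51, [401.0, 151.7, 414.0, 166.8])]
cap [(0.88, [290.2, 246.9, 341.6, 325.6]), (0.78, [282.1, 98.2, 327.2, 140.5]), (0.76, [184.6, 165.7, 233.9, 197.1]), (0.59, [373.5, 109.1, 421.4, 175.3])]
handle_grip [(0.85, [369.6, 257.6, 381.2, 288.8]), (0.72, [245.2, 186.1, 256.4, 209.6]), (0.49, [325.4, 131.1, 332.9, 150.1]), (0.21, [318.1, 255.9, 419.2, 270.6])]
cap [(0.79, [388.1, 175.5, 432.2, 250.4]), (0.75, [183.7, 185.2, 258.6, 266.3]), (0.74, [314.7, 132.3, 334.6, 175.9]), (0.74, [364.1, 254.4, 448.1, 336.8])]
```

View pics/g.png

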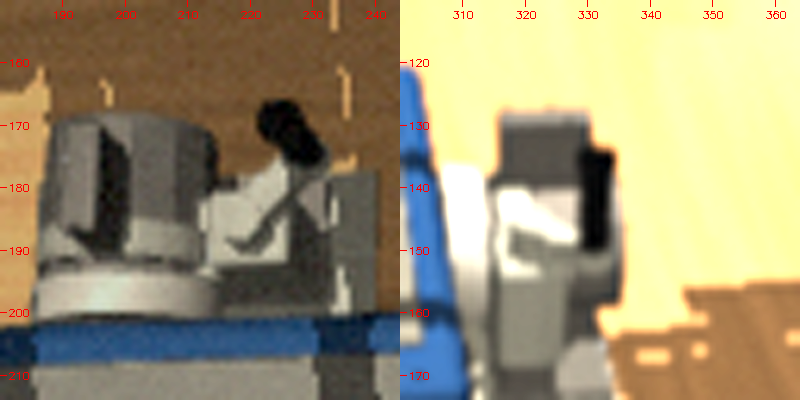

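The fitted cap's mouth meets the collar. The handle top is at about (224.5,169) in the top view and (331,134) in the side view.

```bash
python3 - <<'E'
from h import *
from scipy.optimize import least_squares
print("top",ray((224.5,169),"top",.1605).round(4),ray((230,174.8),"top",.1205).round(4),"side",ray((331.2,134.5),"side",.1605).round(4),ray((330.9,149.5),"side",.1205).round(4))
def f(p): 
    x,y=p; W=[[x,y,.1605],[x,y,.1205]]
    return np.concatenate([proj(W,"top")-[[224.5,169],[230,174.8]],proj(W,"side")-[[331.2,134.5],[330.9,149.5]]]).ravel()
r=least_squares(f,[.635,.077]);print(r.x.round(4),r.fun.round(1))
o,R=pose(.6030,.1463,np.pi-.0127,.08);a=o+R@[-.014,.046,.0635];print("axis",a.round(4)); d=r.x-a[:2];print(np.hypot(*d),np.degrees(np.arctan2(d[1],d[0])))
# screw housing in views with bias check via fin top
for c in("top","side"):print(c,proj([o+R@q for q in([-.006,.006,.057],[-.042,.006,.057],[-.014,.046,.04])],c).round(1).tolist())
E
```

```text
top [0.6365 0.075  0.1605] [0.6354 0.0741 0.1205] side [0.6381 0.0666 0.1605] [0.639  0.0709 0.1205]
[0.6374 0.0735] [ 0.8 -0.4  0.3 -1.  -0.8 -1.5 -0.9 -0.6]
axis [0.6164 0.1001 0.1435]
0.033845702420536576 -51.74369752925088
top [[194.3, 186.6], [195.1, 169.0], [217.0, 184.3]]
side [[314.6, 128.7], [329.8, 128.1], [319.5, 143.6]]
```

Call:
{"op": "move_arm", "data": {"increments": [[0,0,0,-4,-2.2,0,4],[0,0,0,-4,-2.2,0,4],[0,0,0,-3.6,-2,0,4],[0,0,0,-1.5,-0.7,-1,4],[0,0,0,0,0,-2.5,4],[0,0,0,0,0,-2.5,4],[0,0,0,0,0,-1.5,4],[0,0,0,0,0,-1,4],[0,0,0,0,0,0,4],[0,0,0,0,0,0,4]]}}

```text
t: 10.6
eef_pos: [0.6342, 0.0754, 0.1277]
tcp_rot: [-3.141, 0.017, -0.002]
force: [-0.0, -0.1, -0.1]
opening: 0.0401
gripper_force: 0.0
```

Call:
{"op": "move_arm", "data": {"increments": [[0,0,0,0.1,0,0,2],[0,0,0,0,0,0,1],[0,0,0,0,0,0,0.8],[0,0,0,0,0,0,0.8],[0,0,0,0,0,0,0.8]], "newtons": 25}}

```text
t: 11.1
eef_pos: [0.6348, 0.0753, 0.1264]
tcp_rot: [-3.141, 0.018, 0.0]
force: [-0.0, 1.4, -0.1]
opening: 0.0132
gripper_force: 25.0
```

```bash
python3 - <<'E'
from h import *
s=sensors.read_state();print(s["eef_pos"],s["force"],s["torque"])
t=optics.capture("top")[:,:,::-1].copy();s=optics.capture("side")[:,:,::-1].copy()
cv2.imwrite("pics/h.png",np.hstack([crop(t,180,140,80,80,400,400),crop(s,290,100,80,80,400,400)]))
E
```

```text
[0.63481006 0.07532504 0.1263829 ] [-0.00193329  1.44438747 -0.14819675] [ 0.10883767 -0.02221754  0.00764662]
```

View pics/h.png

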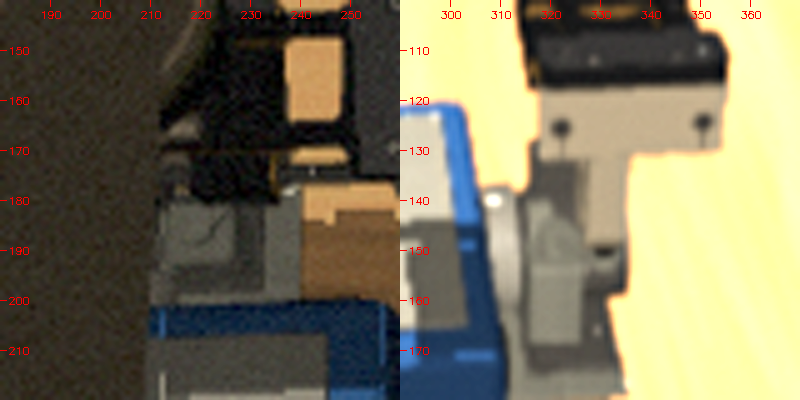

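Call:
{"op": "move_arm", "data": {"increments": [[0,0,0,-0.25,-0.17,0,0.8],[0,0,0,-0.26,-0.14,0,0.8],[0,0,0,-0.28,-0.11,0,0.8]]}}

```text
t: 11.5
eef_pos: [0.6277, 0.0716, 0.1267]
tcp_rot: [-3.14, 0.017, -0.004]
force: [5.4, 3.5, -1.7]
opening: 0.0133
gripper_force: 25.0
```

```bash
cat > k.py <<'E'
from h import *
import sys
s=sensors.read_state();A=np.array([.6164,.1001]);p=s["eef_pos"][:2]-A;r=np.hypot(*p);f=s["force"][:2];u=p/r;t=np.array([u[1],-u[0]])
print("t",s["t"],"phi",np.arctan2(p[1],p[0]).round(3),"r",r.round(4),"F rad",(f@u).round(2),"F push",(-f@t).round(2),"all",s["force"].round(1),s["torque"].round(2),s["opening"].round(4),"pos",s["eef_pos"].round(4))
E
python3 k.py
```

```text
Traceback (most recent call last):
  File "k.py", line 4, in <module>
    print("t",s["t"],"phi",np.arctan2(p[1],p[0]).round(3),"r",r.round(4),"F rad",(f@u).round(2),"F push",(-f@t).round(2),"all",s["force"].round(1),s["torque"].round(2),s["opening"].round(4),"pos",s["eef_pos"].round(4))
                                                                                                                                                                        ^^^^^^^^^^^^^^^^^^
AttributeError: 'float' object has no attribute 'round'
```

Call:
{"op": "move_arm", "data": {"increments": [[0,0,0,-0.29,-0.09,0,0.8],[0,0,0,-0.295,-0.055,0,0.8]]}}

```text
t: 11.7
eef_pos: [0.6221, 0.0697, 0.1269]
tcp_rot: [-3.141, 0.018, -0.005]
force: [6.4, 1.3, -2.0]
opening: 0.0128
gripper_force: 25.0
```

```bash
sed -i 's/s\["opening"\].round(4)/s["opening"]/' k.py; python3 k.py
```

```text
t 11.7 phi -1.386 r 0.031 F rad -0.06 F push 6.55 all [ 6.4  1.3 -2. ] [ 0.32 -1.05 -0.01] 0.012847548466684887 pos [0.6221 0.0697 0.1269]
```

Call:
{"op": "move_arm", "data": {"increments": [[0,0,0,-0.3,-0.025,0,0.8],[0,0,0,-0.3,0.005,0,0.8]]}}

```text
t: 11.9
eef_pos: [0.6164, 0.0688, 0.1271]
tcp_rot: [3.141, -0.018, 0.006]
force: [7.1, -1.9, -1.4]
opening: 0.0132
gripper_force: 25.0
```

```bash
python3 k.py
```

```text
t 11.9 phi -1.572 r 0.0313 F rad 1.85 F push 7.08 all [ 7.1 -1.9 -1.4] [-0.25 -1.17 -0.01] 0.013207469131974979 pos [0.6164 0.0688 0.1271]
```

Call:
{"op": "move_arm", "data": {"increments": [[0,0,0,-0.3,0.02,0,0.8],[0,0,0,-0.3,0.05,0,0.8]]}}

```text
t: 12.1
eef_pos: [0.6105, 0.0688, 0.1273]
tcp_rot: [3.14, -0.019, 0.006]
force: [7.0, -5.3, 0.1]
opening: 0.0131
gripper_force: 25.0
```

```bash
python3 k.py
```

```text
t 12.1 phi -1.756 r 0.0318 F rad 3.88 F push 7.85 all [ 7.  -5.3  0.1] [-0.73 -1.15  0.  ] 0.01308488958677137 pos [0.6105 0.0688 0.1273]
```

Call:
{"op": "move_arm", "data": {"increments": [[0,0,0,-0.3,-0.02,0,0.8],[0,0,0,0,-0.05,0,0.8]]}}

```text
t: 12.3
eef_pos: [0.607, 0.0685, 0.127]
tcp_rot: [3.141, -0.018, 0.005]
force: [5.9, -1.4, -1.5]
opening: 0.0127
gripper_force: 25.0
```

```bash
sed -i 's/.6164,.1001/.6145,.0985/' k.py; python3 k.py
```

```text
t 12.3 phi -1.816 r 0.0309 F rad -0.11 F push 6.09 all [ 5.9 -1.4 -1.5] [-0.2  -0.94 -0.  ] 0.012740961351678497 pos [0.607  0.0685 0.127 ]
```

Call:
{"op": "move_arm", "data": {"increments": [[0,0,0,-0.29,0.08,0,0.8],[0,0,0,-0.28,0.11,0,0.8]]}}

```text
t: 12.5
eef_pos: [0.6015, 0.0699, 0.127]
tcp_rot: [3.14, -0.019, 0.005]
force: [6.0, -4.1, -1.7]
opening: 0.0132
gripper_force: 25.0
```

```bash
python3 k.py
```

```text
t 12.5 phi -1.997 r 0.0314 F rad 1.29 F push 7.16 all [ 6.  -4.1 -1.7] [-0.73 -0.95 -0.02] 0.013197197546040512 pos [0.6015 0.0699 0.127 ]
```

Call:
{"op": "move_arm", "data": {"increments": [[0,0,0,-0.275,0.12,0,0.8],[0,0,0,0,0,0,0.8]]}}

```text
t: 12.7
eef_pos: [0.5984, 0.0711, 0.1271]
tcp_rot: [3.14, -0.019, 0.004]
force: [3.8, -4.5, -2.3]
opening: 0.0134
gripper_force: 25.0
```

```bash
python3 k.py
```

```text
t 12.7 phi -2.101 r 0.0317 F rad 1.94 F push 5.53 all [ 3.8 -4.5 -2.3] [-0.68 -0.72 -0.02] 0.01341977499342758 pos [0.5984 0.0711 0.1271]
```

Call:
{"op": "move_arm", "data": {"increments": [[0,0,0,-0.27,0.14,0,0.8],[0,0,0,-0.24,0.175,0,0.8],[0,0,0,0,0,0,0.8]]}}

```text
t: 13.0
eef_pos: [0.5935, 0.0739, 0.1271]
tcp_rot: [3.139, -0.019, 0.004]
force: [3.5, -5.2, -0.5]
opening: 0.0135
gripper_force: 25.0
```

```bash
python3 k.py
```

```text
t 13.0 phi -2.277 r 0.0324 F rad 1.7 F push 6.0 all [ 3.5 -5.2 -0.5] [-0.98 -0.77 -0.01] 0.013472370253483397 pos [0.5935 0.0739 0.1271]
```

Call:
{"op": "move_arm", "data": {"increments": [[0,0,0,-0.235,0.19,0,0.8],[0,0,0,-0.21,0.215,0,0.8],[0,0,0,0,0,0,0.8]]}}

```text
t: 13.3
eef_pos: [0.5891, 0.0773, 0.1271]
tcp_rot: [3.138, -0.019, 0.005]
force: [5.0, -7.8, -0.6]
opening: 0.0129
gripper_force: 25.0
```

```bash
python3 k.py
```

```text
t 13.3 phi -2.446 r 0.033 F rad 1.18 F push 9.2 all [ 5.  -7.8 -0.6] [-1.4  -0.77 -0.03] 0.01293328764172165 pos [0.5891 0.0773 0.1271]
```

Call:
{"op": "move_arm", "data": {"increments": [[0,0,0,-0.1,0.13,0,0.8],[0,0,0,0,0,0,0.8]]}}

```text
t: 13.5
eef_pos: [0.5882, 0.0783, 0.1272]
tcp_rot: [3.138, -0.02, 0.005]
force: [4.9, -9.0, -0.8]
opening: 0.0129
gripper_force: 25.0
```

```bash
python3 k.py; python3 k.py
```

```text
t 13.5 phi -2.486 r 0.0331 F rad 1.58 F push 10.11 all [ 4.9 -9.  -0.8] [-1.55 -0.81  0.  ] 0.012932630520298763 pos [0.5882 0.0783 0.1272]
t 13.5 phi -2.486 r 0.0331 F rad 1.58 F push 10.11 all [ 4.9 -9.  -0.8] [-1.55 -0.81  0.  ] 0.012932630520298763 pos [0.5882 0.0783 0.1272]
```

Call:
{"op": "move_arm", "data": {"increments": [[0,0,0,-0.05,0.065,0,0.8],[0,0,0,0,0,0,0.8]]}}

```text
t: 13.7
eef_pos: [0.5878, 0.0788, 0.1272]
tcp_rot: [3.138, -0.02, 0.005]
force: [4.2, -10.3, -0.3]
opening: 0.013
gripper_force: 25.0
```

```bash
python3 k.py
```

```text
t 13.7 phi -2.505 r 0.0332 F rad 2.75 F push 10.73 all [  4.2 -10.3  -0.3] [-1.73 -0.77 -0.04] 0.012980230716215325 pos [0.5878 0.0788 0.1272]
```

Now about 4.8 N above free running, so snug. Ease off, let go, rise.

Call:
{"op": "move_arm", "data": {"increments": [[0,0,0,0.06,-0.13,0,1.5],[0,0,0,0,0,0,3.5],[0,0,0,0,0,0,3.5],[0,0,0,0,0,0,3.5],[0,0,0,0,0,1,3.5],[0,0,0,0,0,3,3.5],[0,0,0,0,0,3,3.5],[0,0,0,4,0,3,3.5],[0,0,0,5,0,0,3.5],[0,0,0,5,0,0,3.5]]}}

```text
t: 14.7
eef_pos: [0.7295, 0.0808, 0.2302]
tcp_rot: [-3.141, 0.017, -0.008]
force: [0.1, -0.1, 0.7]
opening: 0.0352
gripper_force: 0.0
```

Call:
{"op": "move_arm", "data": {"increments": [[0,0,0,4,-3,0,3.5],[0,0,0,0,0,0,3.5]]}}

```text
t: 14.9
eef_pos: [0.7695, 0.0466, 0.2207]
tcp_rot: [3.14, -0.022, -0.009]
force: [-0.5, -0.6, -0.4]
opening: 0.0351
gripper_force: 0.0
```

```bash
python3 - <<'E'
from h import *
t=optics.capture("top")[:,:,::-1].copy();s=optics.capture("side")[:,:,::-1].copy()
cv2.imwrite("pics/i.png",np.hstack([crop(t,180,150,64,64,400,400),crop(s,290,110,64,64,400,400)]))
s=sensors.read_state();print(s["force"],s["eef_pos"])
E
```

```text
[-0.81849966  0.57652232  0.27806338] [0.76725074 0.04965769 0.22424817]
```

View pics/i.png

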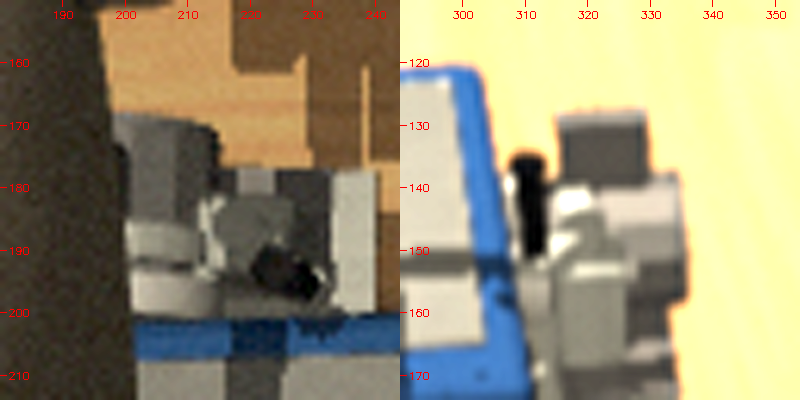

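The cap's fin stays at columns 315–329, as before turning. The handle has swung to the collar side (310,143), and the robot is clear.

```bash
python3 -c "
from plant import *
print(workorder.finish_job())"
```

```text
the job is handed in; nothing more can be done
None
```

I pushed the small grey cap fully home against the collar, turned its screw to about 4.8 N above free running (snug), let go, and handed the job in at about 15 s; no verdict came back.

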